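# Bolt the puzzle table's sorting tray with its deep-shaft T-key

## Task

Lock the sorting tray of the puzzle table: take the T-key from its blue stand, lower it down the deep shaft of the dark lock post until its square socket drops fully over the hidden square stem at the bottom, and turn it clockwise (seen from above) as far as it goes, so that the bolt shoots fully out into the tray. Then draw the key out and hang it back upright in its stand with its flange resting on the blue plate. Let go, and leave the mug, the glue bottle and the puzzle box where they are.

Things in the scene. Friction and masses are not known exactly. Their poses are not given: they have to be found in the camera images.
- key_grip (a point): Centre of the T-key's red cross bar, 80 mm long (x), 16 mm wide (y), 16 mm tall; z points up the key's axis. The key (0.15 to 0.3 kg) starts upright, hanging by its flange in the blue stand. From here a 10 mm steel rod runs down through a 52 mm flange, 4 mm thick (20 mm free under the bar), to a socket at the foot, 150 mm below this point.
- key_foot (a point): Middle of the T-key's lower end, the open mouth of its dark socket: 31 mm across outside, with a square hole 18.8 mm wide and 22 mm deep, its sides parallel to x and y. 150 mm below key_grip on the key's axis; same axes.
- key_flange (a point): On the key's axis, underside of its flange, 118 mm above the foot; same axes. The flange rests on the stand's plate when the key hangs there.
- stand_hole (a point): Centre of the 40 mm round hole in the top face of the fixed blue key stand, 125 mm above the table; z up. The plate is 85 x 85 mm and 12 mm thick, on two uprights at its own +y and -y sides, open below.
- post_mouth (a point): Mouth of the vertical round shaft (36 mm bore, 3 mm chamfer) in the top face of the fixed dark wooden lock post, 90 x 90 mm, 110 mm above the table, with square brass trim. z up; x points from the post to the sorting tray (wooden, 45 mm high, 180 x 200 mm, beginning 14 mm from the post).
- post_stem (a point): Top of the hidden brass stem, on the shaft's axis 82 mm below its mouth. Axes as post_mouth, NOT the stem's: its angle is unknown and must be found by touch. A 12 mm square lead 4 mm tall, then 16 mm square for 14 mm down to the floor. A socket turned wrongly stops with its foot 4 mm below this point; within about 10 degrees of square it drops on, and its foot can go to 18 mm below.
- post_floor (a point): Floor of the shaft, 100 mm below its mouth, where the foot of the fully engaged key comes to rest. The stem keeps its angle by friction (about 0.1 N m to turn), turns clockwise seen from above by 1.4 rad (80 degrees) to a hard stop and stays where it is left. With the play in the socket the key may turn up to about 0.4 rad more than the stem.
- bolt (a joint): Travel of the steel bolt (14 mm square) out of the post's face towards the tray, along x of post_mouth, at 30 mm height: 0 drawn back and flush (start), 0.021 m fully out, its nose in the tray's side. Driven by the stem, 15 mm per rad of clockwise turn.
- mug_center (a point): Centre of a blue mug, 80 mm wide, 90 mm tall; a bystander.
- glue_center (a point): Centre of a white glue bottle with orange cap, 56 mm wide, 130 mm tall; a bystander.
- box_center (a point): Centre of a blue puzzle box, 60 x 80 x 30 mm, lying flat; a bystander.
There are look-alikes about, which are no part of the job. Leave any green or pink look-alike of the part that bears stand_hole alone.

How it is judged:
On the way, in this order (a step that is already met when the one before it is completed fails the run):
1. the key's socket is fully down over the stem (z of key_foot in the frame of post_stem below -0.013 m and horizontal distance between key_foot and post_stem below 0.005 m), for 0.1 s.
2. the stem is turned to its stop with the key on it: bolt fully out (all of step 1 and value of joint bolt above 0.0185 m), for 0.2 s.
At the end, for the whole second after the job is handed in: The bolt is out by more than 18.5 of its 21 mm and still; the key hangs upright (within 0.1 rad) in its stand, its flange within 3 mm of the plate's face in height and within 9 mm of the hole's centre; mug, glue bottle and puzzle box are within 30 mm of where they were (value of joint bolt above 0.0185 m and horizontal distance between key_flange and stand_hole below 0.009 m and z of key_flange in the frame of stand_hole between -0.003 and 0.003 m and angle between key_grip's own z axis and vertical below 0.1 rad and velocity of joint bolt below 0.005 m/s and not (distance of any of mug_center, glue_center, box_center from where it was at the start of the episode above 0.03 m)); the robot touches nothing.
It fails at once if the mug, glue bottle or puzzle box is moved by more than 30 mm (distance of any of mug_center, glue_center, box_center from where it was at the start of the episode above 0.03 m).
It also fails if it takes over 72 s, if anything falls off the work surface, if the arm or the gripper's body presses on something with over 40 N, if the wrist force passes 120 N, or if a joint passes its speed limit or range.

## Robot

A 6-joint arm with a two-finger parallel gripper is mounted at the origin on the work surface. World frame = base frame: x ahead of the robot, y to its left, z up, the work surface at z = 0. Lengths are in m, angles in rad, forces in N, time in s.
With the tool pointing down it reaches from about 0.425 to 0.95 m from the base axis. Payload 3.5 kg.
Tool frame: the origin (TCP) lies midway between the tips of the shut fingers; the grasp point (between the pads) lies 19 mm behind it; z points along the fingers, y is the line along which they close (so a half turn about z gives the same grasp; the last joint's range is limited). The gripper opens to 85 mm and grips with 20 to 120 N. Pads are 22 mm wide; open, the fingers measure 114 mm over their backs; the gripper's body (76 mm by 85 mm) begins 54 mm behind the grasp point. The pads swing forward as they close: fully open they stand 13 mm farther back than shut.
Start: joints at [-1.309, 0.286, 1.577, -0, 1.279, -0.15], TCP at [0.27, -0.619, 0.231] pointing down, gripper open.
Joint ranges: [-2.77, 2.77], [-0.9, 2.22], [0.21, 2.48], [-1.53, 4.67], [0.24, 2.81], [-2.84, 2.84]. Speed limits (rad/s): [2.79, 2.79, 3.14, 3.14, 3.14, 3.14].

## Interface

Orientations are given as a unit quaternion [x, y, z, w].
In Python, from plant import * gives the robot as it stands.
- The arm moves only by the tool move_arm, never from a script. Its argument "moves" is a list of rows, each a list of 3 entries, a list of its own where there are three numbers: the opening, from 0 (shut) to 1 (fully open), then the shift along the tool's x, y, z in m, then the turn, a rotation vector about the tool's x, y, z in rad. A call has exactly 10 rows; each row shifts and turns the commanded pose from where the row before left it, along the tool's axes as they then stand; what a row does not reach is not made up. A row lasts 1/12 s, in which the tool goes at most 41.7 mm and 7.16 degrees, less where a joint would pass 70% of its speed; a pose out of reach is approached as far as the arm can. A call is refused whole if a number of a shift passes 0.0417 or a number of a turn 0.125, either way. A call with a gripper value outside its range is refused whole. The fingers move at their own pace and stop on an object; "grip_force" is the grip in N (left out, the last holds). Time passes only in rows, so rows that do not move let the fingers close, or fill a call up. It gives the time, the measured TCP pose, the force, the opening and the grip force at its end, in the units of the state.
- get_state(): the state, without advancing time (a new reading comes with each control period).
- read_camera(name): name is "side" or "top"; returns the picture (480x640x3 uint8, red, green, blue); there is no depth.
- camera_params(name): a dict with "fx", "fy", "cx", "cy" (pixels), "k1" (the pictures are not rectified: a ray, as slopes to the right and down, at radius r is drawn at 1 + k1 r^2 times it, then the intrinsics apply), "rvec" (rotation vector, rad) and "tvec" (3), from world to camera coordinates, as OpenCV has them. Camera axes: x right, y down, z forward; pixel columns grow to the right and rows downward; lengths in m; the calibration is good to about 2 mm. A picture is of the moment at which its call begins. camera_params takes no time and is no camera call.
- sign_off(): hands the job in; it is judged then, once.
The state is a dict: "time": time; "qpos": joint angles; "dq": joint speeds; "joint_efforts": joint torques, N m; "eef_pos": TCP position; "tcp_rot": TCP orientation; "contact_force": force on the tool from outside, world axes, zero at the start; "wrist_torque": the same for the moment, N m; "opening": opening from 0.0 (shut) to 1.0 (fully open); "finger_force": force on a finger pad.
Only numpy, scipy, OpenCV 4.12 (cv2) and the standard library are available. Lean on these libraries where they do the work, as an engineer would, in place of code of your own. Each camera call takes 0.05 s, during which the arm holds its last target. There are 200 camera calls.

## Working session

There is one attempt and no reset: what is moved stays moved. The work goes in short steps, Python scripts to look and compute and a tool call to move; the robot and the scene stay as the last step left them, time stands still between calls to the robot, and variables do not carry over. Pictures are saved under pics/ and viewed, at most 10 in all, crops included, and the job is handed in when it is done.

Besides the shell and the picture viewer there is one more tool, called as name(argument=value, ...) on one line, values as JSON. move_arm: Moves the arm, as the interface text tells. Its arguments: {"type":"object","properties":{"moves":{"type":"array"},"grip_force":{"type":"number"}},"required":["moves"]}

```bash
ls; mkdir -p pics; python3 - <<'E'
from plant import *
import cv2
for n in("side","top"):
    cv2.imwrite(f"pics/{n}0.png",read_camera(n)[:,:,::-1]); print(n,camera_params(n))
print(get_state())
E
```

```text
pics
side {'fx': 484.2289238956614, 'fy': 484.2289238956614, 'cx': 314.84727470598, 'cy': 242.3188457555934, 'k1': -0.0565912221041789, 'rvec': array([ 1.08981465, -2.47721292,  0.96297417]), 'tvec': array([0.4029821 , 0.41308718, 1.14960861])}
top {'fx': 598.5984583587339, 'fy': 598.5984583587339, 'cx': 319.2872375854289, 'cy': 246.6140742120283, 'k1': -0.09781687146120893, 'rvec': array([ 2.1310705 , -2.14889054,  0.11122587]), 'tvec': array([0.03428723, 0.60809144, 1.42403117])}
{'time': 0.1, 'qpos': array([-1.30898245e+00,  2.87110640e-01,  1.57804060e+00, -7.79325574e-06,
        1.27862683e+00, -1.49978083e-01]), 'dq': array([ 0.00060266, -0.00099453, -0.00343186,  0.00024307,  0.00073967,
       -0.00085399]), 'joint_efforts': array([ 1.03232087e-03, -4.07294154e+01, -2.93699205e+01, -1.05191527e-04,
        3.37586956e-03, -2.16101462e-06]), 'eef_pos': array([ 0.27005088, -0.61796581,  0.23005772]), 'tcp_rot': array([ 9.78877384e-01,  2.04445279e-01, -6.47946489e-05, -1.09079370e-03]), 'contact_force': array([ 0.17903292, -0.88949636,  0.64893478]), 'wrist_torque': array([ 0.04566407,  0.02938327, -0.05476807]), 'finger_force': 0.0, 'opening': 0.9988357643714266}
```

View pics/top0.png

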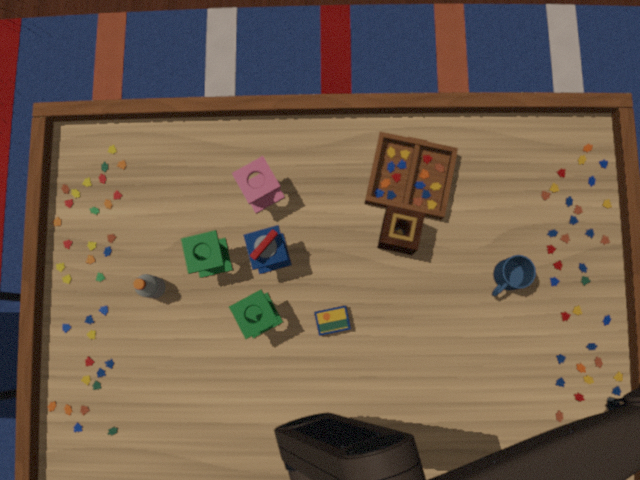

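View pics/side0.png

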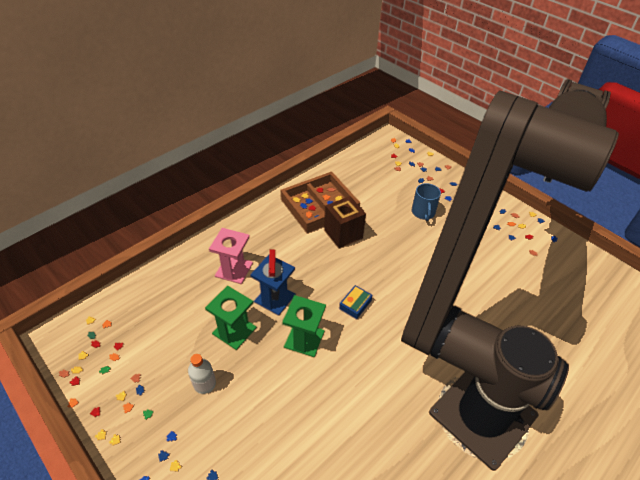

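The top view shows the red key bar at about (265,247) on the blue stand, with the post trim at (403,226) and the tray above it. The glue bottle is at (148,287), the mug at (515,272) and the box at (332,320). The side view shows the bar at (272,262) and the trim at (346,210).

```bash
cat > h.py <<'E'
from plant import *
import cv2, numpy as np
from scipy.spatial.transform import Rotation as Ro
def ray(n,px):
    p=camera_params(n); R=cv2.Rodrigues(p["rvec"])[0]; t=p["tvec"]
    K=np.array([[p["fx"],0,p["cx"]],[0,p["fy"],p["cy"]],[0,0,1]])
    u=cv2.undistortPoints(np.array(px,float).reshape(-1,1,2),K,np.array([p["k1"],0,0,0,0])).reshape(-1,2)
    d=np.c_[u,np.ones(len(u))]@R
    return -R.T@t,d
def plane(n,px,z):
    c,d=ray(n,px); return c+d*((z-c[2])/d[:,2])[:,None]
def proj(n,P):
    p=camera_params(n)
    K=np.array([[p["fx"],0,p["cx"]],[0,p["fy"],p["cy"]],[0,0,1]])
    return cv2.projectPoints(np.array(P,float).reshape(-1,1,3),p["rvec"],p["tvec"],K,np.array([p["k1"],0,0,0,0]))[0].reshape(-1,2)
def comp(mask,box):
    m=np.zeros(mask.shape,np.uint8); x0,y0,x1,y1=box; m[y0:y1,x0:x1]=mask[y0:y1,x0:x1]*255
    cs=cv2.findContours(m,cv2.RETR_EXTERNAL,cv2.CHAIN_APPROX_NONE)[0]
    return max(cs,key=cv2.contourArea)
def rect(P):
    (c,s,a)=cv2.minAreaRect((P[:,:2]*1000).astype(np.float32)); return np.round(c,1),np.round(s,1),round(a,1)
def hsv(img): return cv2.cvtColor(img,cv2.COLOR_RGB2HSV)
E
python3 - <<'E'
from h import *
for n,kb,pb,tb in (("top",(235,215,300,280),(235,215,300,280),(375,205,425,245)),("side",(255,240,290,282),(245,245,305,300),(325,195,365,225))):
    h=hsv(read_camera(n)); H,S,V=[h[...,i].astype(int) for i in range(3)]
    red=((H<8)|(H>172))&(S>150)&(V>80)
    c=comp(red,kb)[:,0]; print(n,"red",rect(plane(n,c,.165)), c.min(0),c.max(0))
    print(" px rect",cv2.minAreaRect(c))
    blue=(H>100)&(H<125)&(S>120)&(V>(100 if n=="top" else 60))
    c=comp(blue|red,pb)[:,0]; print(" blue",rect(plane(n,c,.125)),c.min(0),c.max(0))
    br=(H>12)&(H<28)&(V>125)&(S>90)
    c=comp(br,tb)[:,0]; print(" trim",rect(plane(n,c,.110)),c.min(0),c.max(0))
a=read_camera("top")[190:290,225:325,::-1]; b=read_camera("top")[190:290,355:455,::-1]; s=read_camera("side")[190:315,230:390,::-1]
s=cv2.resize(s,None,fx=3.2,fy=3.2)
im=np.vstack([np.hstack([cv2.resize(x,(256,256)) for x in(a,b)])]); im=np.hstack([cv2.resize(np.vstack([im[:,:256],im[:,256:]]),(280,560)),cv2.resize(s,(512,400))[:, :].repeat(1,0) if 0 else np.vstack([s[:400,:512],np.zeros((160,512,3),np.uint8)])])
cv2.imwrite("pics/c1.png",im)
E
```

```text
top red (array([598.9, 151.1]), array([15.2, 77.9]), 48.9) [250 230] [276 258]
 px rect ((263.4734802246094, 244.10179138183594), (6.6791181564331055, 34.71260070800781), 41.18592834472656)
 blue (array([604.4, 156. ]), array([15.7, 80.2]), 48.9) [250 230] [276 258]
 trim (array([ 644.2, -167.2]), array([54.3, 54.5]), 77.2) [389 214] [415 240]
side red (array([594. , 152.3]), array([15.4, 86.9]), 50.6) [269 249] [275 275]
 px rect ((272.0, 262.0), (26.0, 6.0), 90.0)
 blue (array([594.1, 167.8]), array([ 91.2, 160.6]), 16.6) [251 249] [293 299]
 trim (array([ 643.1, -169.6]), array([57.4, 58.3]), 76.8) [333 201] [357 217]
```

View pics/c1.png

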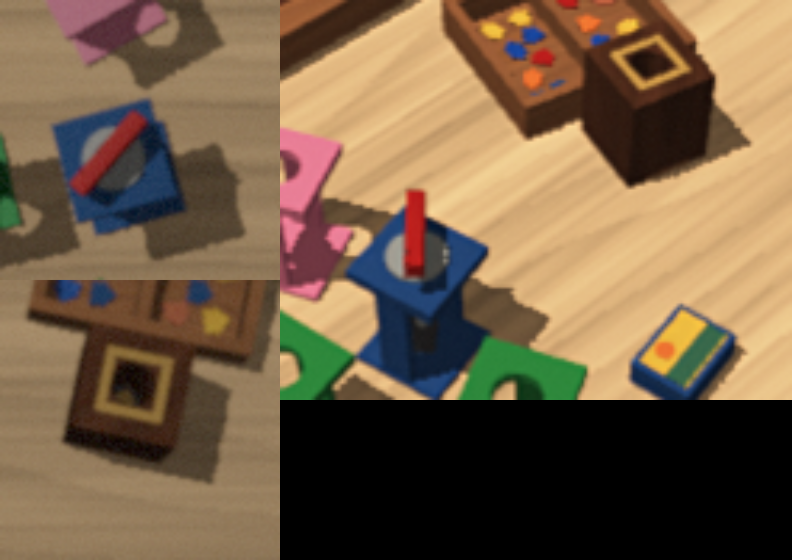

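The crop shows the key upright in the blue stand. The trim square is concentric with the shaft, and the tray side is on +x of the post.

```bash
python3 - <<'E'
from h import *
P=plane("side",[(251.2,274.4),(277.5,288.75),(294.7,268.1),(271,254)],.125)
print(P.round(4), P.mean(0), np.linalg.norm(np.roll(P,1,0)-P,axis=1), np.degrees(np.arctan2(*(np.roll(P,1,0)-P)[:,[1,0]].T)))
h=hsv(read_camera("top")); H,S,V=[h[...,i].astype(int) for i in range(3)]
g=(S<70)&(V>60); c=comp(g,(240,220,295,275))[:,0]; print("flange",c.min(0),c.max(0),rect(plane("top",c,.129)))
# key centre by two-view of bar bbox centre
ct,dt=ray("top",[(263.5,244.1)]);cs,ds=ray("side",[(272,262)])
A=np.c_[dt[0],-ds[0]];s=np.linalg.lstsq(A,cs-ct,rcond=None)[0];print("tri",ct+dt[0]*s[0],cs+ds[0]*s[1])
st=get_state();print(Ro.from_quat(st["tcp_rot"]).as_matrix().round(3),st["qpos"][5])
for n,pts in (("glue",(148,287)),("mug",(515,272)),("box",(332,320))): print(n,plane("top",[pts],.06)[0].round(3))
for pt in ((256,180),(203,253),(254,313)): print(plane("top",[pt],.125)[0].round(3))
E
```

```text
[[0.6238 0.2003 0.125 ]
 [0.5424 0.1793 0.125 ]
 [0.5638 0.102  0.125 ]
 [0.6435 0.1173 0.125 ]] [0.59338222 0.14972944 0.125     ] [0.08531728 0.08412099 0.08013758 0.0811138 ] [ -76.70576213   14.51725362  105.48336958 -169.13828925]
flange [262 242] [275 256] (array([588.2, 139.8]), array([19.8, 40.7]), 45.0)
tri [0.59960473 0.15179765 0.15927255] [0.5974073  0.14990549 0.15873791]
[[ 0.916  0.4   -0.   ]
 [ 0.4   -0.916  0.   ]
 [ 0.    -0.    -1.   ]] -0.14995570154721652
glue [0.511 0.446 0.06 ]
mug [ 0.539 -0.442  0.06 ]
box [ 0.429 -0.     0.06 ]
[0.757 0.175 0.125]
[0.585 0.297 0.125]
[0.446 0.177 0.125]
```

move_arm(moves=[[1,[0.029,-0.0273,0],[0,0,0]],[1,[0.029,-0.0273,0],[0,0,0]],[1,[0.029,-0.0273,0],[0,0,0]],[1,[0.029,-0.0273,0],[0,0,0]],[1,[0.029,-0.0273,0],[0,0,0]],[1,[0.029,-0.0273,0],[0,0,0]],[1,[0.029,-0.0273,0],[0,0,0]],[1,[0.029,-0.0273,0],[0,0,0]],[1,[0.029,-0.0273,0],[0,0,0]],[1,[0.029,-0.0273,0],[0,0,0]]], grip_force=40)

```text
time: 1.23
eef_pos: [0.4271, -0.2505, 0.2317]
tcp_rot: [0.979, 0.204, 0.0, 0.0]
contact_force: [0.6, -0.7, -0.6]
opening: 1.001
finger_force: 0.0
```

move_arm(moves=[[1,[0.029,-0.0273,0],[0,0,0]],[1,[0.029,-0.0273,0],[0,0,0]],[1,[0.029,-0.0273,0],[0,0,0]],[1,[0.029,-0.0273,0],[0,0,0]],[1,[0.029,-0.0273,0],[0,0,0]],[1,[0.029,-0.0273,0],[0,0,0]],[1,[0.029,-0.0273,0],[0,0,0]],[1,[0.029,-0.0273,0],[0,0,0]],[1,[0.029,-0.0273,0],[0,0,0]],[1,[0.029,-0.0273,0],[0,0,0]]])

```text
time: 2.07
eef_pos: [0.5837, 0.116, 0.2316]
tcp_rot: [0.979, 0.205, 0.0, 0.0]
contact_force: [0.9, -0.4, -0.3]
opening: 1.002
finger_force: 0.0
```

move_arm(moves=[[1,[0,0,0],[0,0,-0.118]],[1,[0,0,0],[0,0,-0.118]],[1,[0,0,0],[0,0,-0.118]],[1,[0,0,0],[0,0,-0.118]],[1,[0,0,0],[0,0,-0.118]],[1,[0,0,0],[0,0,-0.118]],[1,[0,0,0],[0,0,-0.118]],[1,[0,0,0],[0,0,-0.118]],[1,[0,0,0],[0,0,-0.118]],[1,[0,0,0],[0,0,-0.118]]])

```text
time: 2.9
eef_pos: [0.5832, 0.114, 0.2314]
tcp_rot: [0.698, 0.717, 0.0, 0.0]
contact_force: [-0.2, 0.4, 0.5]
opening: 1.001
finger_force: 0.0
```

move_arm(moves=[[1,[0,0,0],[0,0,-0.118]],[1,[0,0,0],[0,0,-0.118]],[1,[0,0,0],[0,0,-0.118]],[1,[0,0,0],[0,0,-0.118]],[1,[0,0,0],[0,0,-0.118]],[1,[0,0,0],[0,0,-0.118]],[1,[0,0,0],[0,0,-0.118]],[1,[0,0,0],[0,0,0]],[1,[0,0,0],[0,0,0]],[1,[0,0,0],[0,0,0]]])

```text
time: 3.73
eef_pos: [0.5832, 0.114, 0.2314]
tcp_rot: [0.355, 0.935, 0.0, 0.0]
contact_force: [-0.2, 0.4, -0.0]
opening: 1.002
finger_force: 0.0
```

```bash
cat > e.py <<'E'
from h import *
import sys
st=get_state();M=Ro.from_quat(st["tcp_rot"]).as_matrix()
print("t",st["time"],"p",st["eef_pos"].round(4),"yaw",np.degrees(np.arctan2(M[1,0],M[0,0])).round(2),"zax",M[:,2].round(4),"q6",st["qpos"][5].round(3),"F",st["contact_force"].round(1),"T",st["wrist_torque"].round(2),"op",round(st["opening"],3),"ff",round(st["finger_force"],1))
if len(sys.argv)>3:
    g=np.array([float(a) for a in sys.argv[1:4]]);print("shift tool",(M.T@(g-st["eef_pos"])).round(4))
E
python3 e.py 0.5985 0.151 0.138
```

```text
t 3.7333 p [0.5832 0.114  0.2314] yaw 138.39 zax [ 1.e-04  0.e+00 -1.e+00] q6 -0.822 F [-0.2  0.4 -0. ] T [-0.04  0.05 -0.03] op 1.002 ff 0.0
shift tool [0.0131 0.0379 0.0934]
```

move_arm(moves=[[1,[0.0065,0.019,0],[0,0,-0.008]],[1,[0.0066,0.019,0],[0,0,0]],[1,[0,0,0.012],[0,0,0]],[1,[0,0,0.015],[0,0,0]],[1,[0,0,0.015],[0,0,0]],[1,[0,0,0.015],[0,0,0]],[1,[0,0,0.015],[0,0,0]],[1,[0,0,0.015],[0,0,0]],[1,[0,0,0.006],[0,0,0]],[1,[0,0,0],[0,0,0]]])

```text
time: 4.57
eef_pos: [0.5966, 0.1506, 0.1356]
tcp_rot: [0.351, 0.936, -0.001, -0.002]
contact_force: [0.1, -1.1, -0.5]
opening: 0.996
finger_force: 0.0
```

```bash
python3 e.py 0.5985 0.151 0.138; python3 - <<'E'
from h import *
s=read_camera("side")[180:305,200:360,::-1]; t=read_camera("top")[180:305,200:300,::-1]
cv2.imwrite("pics/c2.png",np.hstack([cv2.resize(s,(480,375)),cv2.resize(t,(300,375))]))
E
```

```text
t 4.5667 p [0.5966 0.1506 0.1356] yaw 138.93 zax [-5.e-03 -6.e-04 -1.e+00] q6 -0.771 F [ 0.1 -1.1 -0.5] T [-0.07 -0.04  0.01] op 0.996 ff 0.0
shift tool [-0.0012  0.0015 -0.0024]
```

View pics/c2.png

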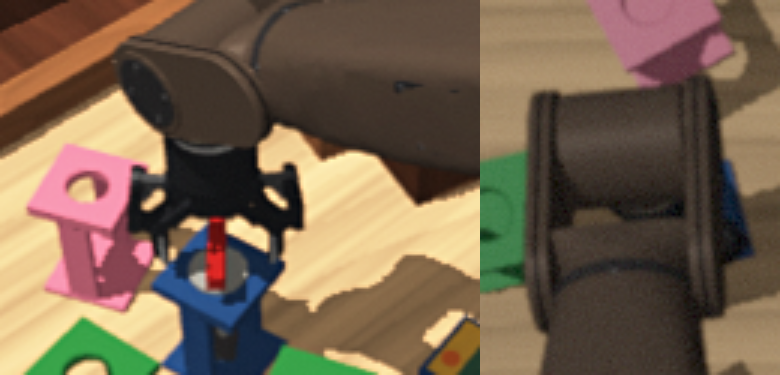

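The fingers straddle the red bar, which sits at crop (216,250), centred between them. I'll grip now and then lift.

move_arm(moves=[[0,[0,0,0],[0,0,0]],[0,[0,0,0],[0,0,0]],[0,[0,0,0],[0,0,0]],[0,[0,0,0],[0,0,0]],[0,[0,0,0],[0,0,0]],[0,[0,0,0],[0,0,0]],[0,[0,0,0],[0,0,0]],[0,[0,0,0],[0,0,0]],[0,[0,0,0],[0,0,0]],[0,[0,0,0],[0,0,0]]], grip_force=60)

```text
time: 5.5
eef_pos: [0.5987, 0.1513, 0.1388]
tcp_rot: [0.35, 0.937, 0.0, 0.0]
contact_force: [0.5, 1.3, 2.6]
opening: 0.173
finger_force: 59.9
```

```bash
python3 e.py 0.594 0.150 0.145
```

```text
t 5.5 p [0.5987 0.1513 0.1388] yaw 138.99 zax [ 1.e-03  3.e-04 -1.e+00] q6 -0.772 F [0.5 1.3 2.6] T [ 0.14 -0.05 -0.02] op 0.173 ff 59.9
shift tool [ 0.0027 -0.0041 -0.0062]
```

move_arm(moves=[[0,[0,0,-0.003],[0,0,0]],[0,[0.0015,-0.002,0],[0,0,0]],[0,[0.0012,-0.0018,0],[0,0,0]],[0,[0,0,-0.008],[0,0,0]],[0,[0,0,-0.01],[0,0,0]],[0,[0,0,-0.01],[0,0,0]],[0,[0,0,-0.01],[0,0,0]],[0,[0,0,-0.01],[0,0,0]],[0,[0,0,-0.01],[0,0,0]],[0,[0,0,0],[0,0,0]]])

```text
time: 6.33
eef_pos: [0.5956, 0.1502, 0.2032]
tcp_rot: [0.35, 0.937, 0.001, 0.003]
contact_force: [0.3, 0.7, -1.0]
opening: 0.176
finger_force: 59.3
```

```bash
python3 e.py 0.594 0.1505 0.28
```

```text
t 6.3333 p [0.5956 0.1502 0.2032] yaw 138.99 zax [ 6.e-03  5.e-04 -1.e+00] q6 -0.773 F [ 0.3  0.7 -1. ] T [ 0.05 -0.04 -0.01] op 0.176 ff 59.3
shift tool [ 0.001  -0.0005 -0.0768]
```

move_arm(moves=[[0,[0,0,-0.005],[0,0,0]],[0,[0,0,-0.006],[0,0,0]],[0,[0,0,-0.007],[0,0,0]],[0,[0,0,-0.008],[0,0,0]],[0,[0,0,-0.01],[0,0,0]],[0,[0,0,-0.01],[0,0,0]],[0,[0,0,-0.01],[0,0,0]],[0,[0,0,-0.012],[0,0,0]],[0,[0,0,-0.012],[0,0,0]],[0,[0,0,0],[0,0,0]]])

```text
time: 7.17
eef_pos: [0.5954, 0.1503, 0.2838]
tcp_rot: [0.35, 0.937, 0.001, 0.003]
contact_force: [0.1, -0.3, -1.4]
opening: 0.175
finger_force: 59.3
```

```bash
python3 e.py 0.6440 -0.168 0.285; python3 - <<'E'
from h import *
s=read_camera("side")[160:310,200:360,::-1]; 
cv2.imwrite("pics/c3.png",cv2.resize(s,(640,600)))
E
```

```text
t 7.1667 p [0.5954 0.1503 0.2838] yaw 138.99 zax [ 6.7e-03  6.0e-04 -1.0e+00] q6 -0.773 F [ 0.1 -0.3 -1.4] T [-0.04 -0.03  0.05] op 0.175 ff 59.3
shift tool [-0.2455 -0.2083 -0.0011]
```

View pics/c3.png

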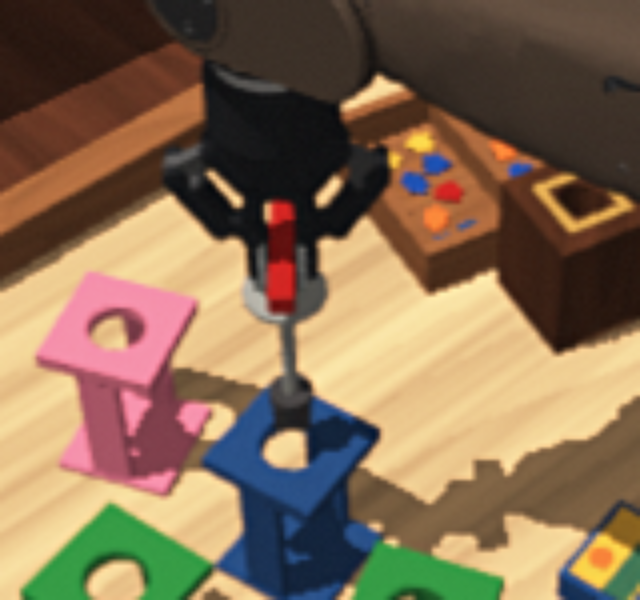

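The key is clear of the stand and hangs straight, with its foot at about crop (292,425). Next is the post.

move_arm(moves=[[0,[-0.015,-0.0125,0],[0,0,0]],[0,[-0.029,-0.025,0],[0,0,0]],[0,[-0.029,-0.025,0],[0,0,0]],[0,[-0.029,-0.025,0],[0,0,0]],[0,[-0.029,-0.025,0],[0,0,0]],[0,[-0.029,-0.025,0],[0,0,0]],[0,[-0.029,-0.025,0],[0,0,0]],[0,[-0.029,-0.025,0],[0,0,0]],[0,[-0.02,-0.014,0],[0,0,0]],[0,[-0.0075,-0.0068,0],[0,0,0]]])

```text
time: 8.05
eef_pos: [0.6422, -0.1722, 0.278]
tcp_rot: [0.352, 0.936, -0.001, -0.0]
contact_force: [-0.0, 0.0, -2.7]
opening: 0.178
finger_force: 59.3
```

```bash
python3 - <<'E'
from h import *
for n,bx in (("side",(258,255,290,290)),("top",(248,222,300,275))):
    im=read_camera(n); h=hsv(im);H,S,V=[h[...,i].astype(int) for i in range(3)]
    m=~((H>100)&(H<130)&(S>90))  # not blue
    cv2.imwrite(f"pics/m_{n}.png",m[bx[1]:bx[3],bx[0]:bx[2]].astype(np.uint8)*255)
    m2=np.zeros(m.shape,np.uint8);m2[bx[1]:bx[3],bx[0]:bx[2]]=m[bx[1]:bx[3],bx[0]:bx[2]]
    k,l,s,c=cv2.connectedComponentsWithStats(m2)
    for i in range(1,k):
        if s[i][4]>20:print(n,s[i],c[i],plane(n,[c[i]],.125)[0].round(4))
cv2.imwrite("pics/c4.png",np.vstack([cv2.resize(read_camera("side")[140:260,280:420,::-1],(560,480))]))
E
python3 e.py 0.6440 -0.168 0.285
```

```text
side [258 255  11  12  63] [261.07936508 258.44444444] [0.6491 0.1471 0.125 ]
side [271 255  19  10 100] [282.85 257.85] [0.6117 0.1023 0.125 ]
side [265 267  12  11 110] [271.07272727 271.94545455] [0.5955 0.1566 0.125 ]
side [286 275   4  15  43] [287.93023256 282.65116279] [0.5394 0.1468 0.125 ]
side [258 281   3   9  25] [258.92 285.28] [0.5827 0.2075 0.125 ]
top [ 248  222   52   53 1284] [280.39252336 246.06464174] [0.5993 0.1168 0.125 ]
t 8.2 p [ 0.642  -0.1681  0.2783] yaw 138.92 zax [-0.0017  0.0018 -1.    ] q6 -1.263 F [-0.4  0.5 -2.9] T [ 0.02 -0.   -0.01] op 0.175 ff 59.3
shift tool [-0.0014  0.0014 -0.0067]
```

View pics/c4.png

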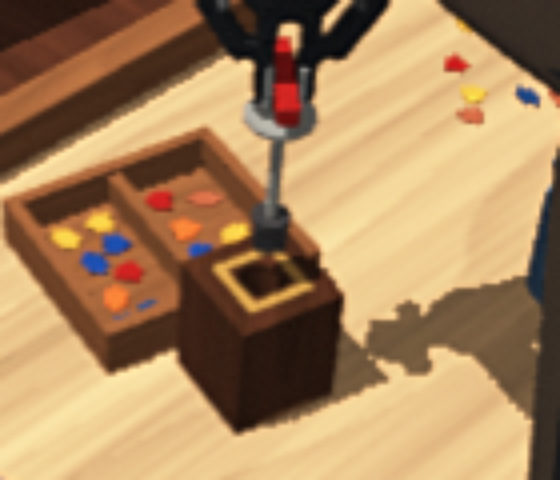

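The socket hangs just over the trim. Its lower end is at about image (347,200), above and behind the mouth at (346,210).

```bash
python3 - <<'E'
from h import *
st=get_state();p=st["eef_pos"];M=Ro.from_quat(st["tcp_rot"]).as_matrix()
foot=p+M[:,2]*(.150-.019);print("foot",foot)
im=read_camera("side");h=hsv(im);g=cv2.cvtColor(im,cv2.COLOR_RGB2GRAY)
print(proj("side",[foot,foot+[0,0,.025],p+[0,0,.019],[.644,-.168,.11],[.642,-.1681,.11]]))
print(h[188:206,338:358,1]);print(g[188:206,338:358])
H,S,V=[h[...,i].astype(int) for i in range(3)]
r=((H<8)|(H>172))&(S>150)&(V>60);c=comp(r,(335,140,365,180))[:,0];print("bar",c.min(0),c.max(0),cv2.minAreaRect(c)[0])
E
```

```text
foot [ 0.64177014 -0.16789824  0.14730439]
[[345.93300164 200.24317471]
 [346.5156625  193.94707462]
 [349.66054738 159.78228536]
 [344.58607729 208.94099783]
 [345.08265665 209.27211212]]
[[162 160 166 164 164 166 168 155  66  10  19 103 111 112 110 108 108 105
  103 103]
 [164 166 163 167 163 168 166 148  66  10  25 108 111 108 108 107 105 105
  102 102]
 [164 167 163 166 167 164 153 118  49  13  16 112 114 109 106 104 104 102
  100 100]
 [164 164 166 166 163 119  43  16  17  15  10  74 110 112 107 103 101 102
  101  99]
 [162 165 164 164 125  43  11   9  21  23  10   6  68 114 112 101 100 101
  100 100]
 [165 164 167 164  99  18   7  17  19  26  15   0  53  79 118 102  99  99
  100 103]
 [163 163 165 167 113  12  11  18  20  19  19   6   9  30 137 117 101 102
  104 105]
 [174 171 173 174 131  16   7  13  20  17  20  17   7  30 160 143 115 104
  105 104]
 [180 181 180 190 163  36  13  15  14  14  17  11  14 105 167 167 141 118
  103 100]
 [177 177 174 190 171  41  26   7   6   6  17   7  33 149 166 167 167 143
  115  99]
 [177 178 178 192 184  69  15   7  19  14   8   0  18 141 166
[... 1489 characters left out ...]
13  43  33  36  39  35  30  30  27  47  80 106 114 116
  154 200]
 [207 204 167  99  51  34  34  36  34  30  29  29  29  44  56  85 109 111
  116 154]
 [135 101  63  50  44  38  31  34  33  30  31  28  29  51  54  57  86 110
  109 113]
 [ 59  51  48  49  47  38  33  34  37  34  31  29  33  50  57  54  61  95
  112 109]
 [ 52  52  56  66  86  70  47  41  36  34  38  39  52  59  55  54  53  65
  100 111]
 [ 68  80 104 133 173 150 101  74  50  41  71 101 126  99  61  52  51  49
   72  90]
 [126 155 179 182 178 161 128  88  67  68 110 164 181 142  72  44  31  24
   43  48]
 [182 179 175 141  97  68  60  60  62  66  69  75  87  86  65  39  24  19
   22  24]]
bar [348 149] [354 171] (351.0, 160.0)
```

move_arm(moves=[[0,[-0.0013,0.0018,0.006],[0,0,0]],[0,[0,0,0.008],[0,0,0]],[0,[0,0,0.008],[0,0,0]],[0,[0,0,0.006],[0,0,0]],[0,[0,0,0.004],[0,0,0]],[0,[0,0,0.004],[0,0,0]],[0,[0,0,0.003],[0,0,0]],[0,[0,0,0.003],[0,0,0]],[0,[0,0,0.003],[0,0,0]],[0,[0,0,0],[0,0,0]]])

```text
time: 9.08
eef_pos: [0.6443, -0.1677, 0.2336]
tcp_rot: [0.35, 0.937, 0.0, -0.0]
contact_force: [-0.2, 1.2, -4.1]
opening: 0.176
finger_force: 59.3
```

```bash
python3 e.py 0.6443 -0.1675 0.155
```

```text
t 9.0833 p [ 0.6443 -0.1677  0.2336] yaw 138.98 zax [-8.e-04  4.e-04 -1.e+00] q6 -1.262 F [-0.2  1.2 -4.1] T [-0.04  0.05 -0.04] op 0.176 ff 59.3
shift tool [0.0001 0.0002 0.0786]
```

move_arm(moves=[[0,[0,0,0.005],[0,0,0]],[0,[0,0,0.008],[0,0,0]],[0,[0,0,0.008],[0,0,0]],[0,[0,0,0.009],[0,0,0]],[0,[0,0,0.009],[0,0,0]],[0,[0,0,0.009],[0,0,0]],[0,[0,0,0.009],[0,0,0]],[0,[0,0,0.009],[0,0,0]],[0,[0,0,0.006],[0,0,0]],[0,[0,0,0],[0,0,0]]])

```text
time: 9.92
eef_pos: [0.6435, -0.1672, 0.1598]
tcp_rot: [0.35, 0.937, 0.0, -0.002]
contact_force: [-0.4, -0.2, -2.4]
opening: 0.176
finger_force: 59.2
```

```bash
python3 e.py 0.6443 -0.1675 0.155
```

```text
t 9.9167 p [ 0.6435 -0.1672  0.1598] yaw 138.99 zax [-0.0036  0.0015 -1.    ] q6 -1.262 F [-0.4 -0.2 -2.4] T [ 0.    0.02 -0.02] op 0.176 ff 59.2
shift tool [-0.0008  0.0004  0.0048]
```

move_arm(moves=[[0,[0,0,0.001],[0,0,0]],[0,[0,0,0.001],[0,0,0]],[0,[0,0,0.001],[0,0,0]],[0,[0,0,0.001],[0,0,0]],[0,[0,0,0.001],[0,0,0]],[0,[0,0,0.001],[0,0,0]],[0,[0,0,0.0005],[0,0,0]],[0,[0,0,0],[0,0,0]],[0,[0,0,0],[0,0,0]],[0,[0,0,0],[0,0,0]]])

```text
time: 10.75
eef_pos: [0.6446, -0.1677, 0.1558]
tcp_rot: [0.35, 0.937, -0.0, 0.0]
contact_force: [0.4, 0.5, -2.8]
opening: 0.175
finger_force: 59.3
```

```bash
python3 e.py 0.6443 -0.1675 0.155
```

```text
t 10.75 p [ 0.6446 -0.1677  0.1558] yaw 138.99 zax [ 0. -0. -1.] q6 -1.262 F [ 0.4  0.5 -2.8] T [0.02 0.03 0.03] op 0.175 ff 59.3
shift tool [ 0.0003 -0.      0.0008]
```

move_arm(moves=[[0,[0,0,0.0007],[0,0,0]],[0,[0,0,0.0007],[0,0,0]],[0,[0,0,0.0007],[0,0,0]],[0,[0,0,0.0007],[0,0,0]],[0,[0,0,0.0007],[0,0,0]],[0,[0,0,0],[0,0,0]],[0,[0,0,0],[0,0,0]],[0,[0,0,0],[0,0,0]],[0,[0,0,0],[0,0,0]],[0,[0,0,0],[0,0,0]]])

```text
time: 11.58
eef_pos: [0.6456, -0.1681, 0.1552]
tcp_rot: [0.35, 0.937, -0.0, 0.001]
contact_force: [-1.1, 1.7, 7.0]
opening: 0.172
finger_force: 60.8
```

```bash
python3 e.py 0.6443 -0.1675 0.155
```

```text
t 11.5833 p [ 0.6456 -0.1681  0.1552] yaw 138.99 zax [ 0.0027 -0.0012 -1.    ] q6 -1.262 F [-1.1  1.7  7. ] T [0.16 0.53 0.  ] op 0.172 ff 60.8
shift tool [ 0.0013 -0.0004  0.0002]
```

Contact came at the wrong-angle height, with about 10 N. I'll search by turning clockwise under this light press.

move_arm(moves=[[0,[0,0,0],[0,0,0.04]],[0,[0,0,0],[0,0,0.04]],[0,[0,0,0],[0,0,0.04]],[0,[0,0,0],[0,0,0.04]],[0,[0,0,0],[0,0,0.04]],[0,[0,0,0],[0,0,0.04]],[0,[0,0,0],[0,0,0.04]],[0,[0,0,0],[0,0,0.04]],[0,[0,0,0],[0,0,0]],[0,[0,0,0],[0,0,0]]])

```text
time: 12.42
eef_pos: [0.6458, -0.1687, 0.1553]
tcp_rot: [0.495, 0.869, -0.0, 0.002]
contact_force: [-1.0, -0.4, 6.8]
opening: 0.174
finger_force: 60.6
```

```bash
python3 e.py 0.6443 -0.1675 0.155
```

```text
t 12.4167 p [ 0.6458 -0.1687  0.1553] yaw 120.67 zax [ 0.0035 -0.0026 -1.    ] q6 -0.942 F [-1.  -0.4  6.8] T [-0.09  0.37  0.05] op 0.174 ff 60.6
shift tool [ 0.0018 -0.0007  0.0003]
```

move_arm(moves=[[0,[0,0,0],[0,0,0.04]],[0,[0,0,0],[0,0,0.04]],[0,[0,0,0],[0,0,0.04]],[0,[0,0,0],[0,0,0.04]],[0,[0,0,0],[0,0,0.04]],[0,[0,0,0],[0,0,0.04]],[0,[0,0,0],[0,0,0.04]],[0,[0,0,0],[0,0,0.04]],[0,[0,0,0],[0,0,0]],[0,[0,0,0],[0,0,0]]])

```text
time: 13.25
eef_pos: [0.6443, -0.1678, 0.1522]
tcp_rot: [0.627, 0.779, -0.0, -0.0]
contact_force: [-1.2, -0.1, -2.7]
opening: 0.171
finger_force: 59.4
```

```bash
python3 e.py 0.6443 -0.1675 0.155
```

```text
t 13.25 p [ 0.6443 -0.1678  0.1522] yaw 102.33 zax [-5.e-04  0.e+00 -1.e+00] q6 -0.622 F [-1.2 -0.1 -2.7] T [0.03 0.13 0.03] op 0.171 ff 59.4
shift tool [ 0.0002  0.0001 -0.0028]
```

It dropped on. I'll lower it fully now.

move_arm(moves=[[0,[0,0,0.0015],[0,0,0]],[0,[0,0,0.0015],[0,0,0]],[0,[0,0,0.0015],[0,0,0]],[0,[0,0,0.0015],[0,0,0]],[0,[0,0,0.0015],[0,0,0]],[0,[0,0,0.0015],[0,0,0]],[0,[0,0,0.0015],[0,0,0]],[0,[0,0,0.0015],[0,0,0]],[0,[0,0,0],[0,0,0]],[0,[0,0,0],[0,0,0]]])

```text
time: 14.08
eef_pos: [0.6449, -0.1679, 0.1418]
tcp_rot: [0.627, 0.779, 0.0, 0.0]
contact_force: [-3.3, 0.7, 4.7]
opening: 0.176
finger_force: 60.4
```

```bash
python3 e.py 0.6443 -0.1675 0.141
```

```text
t 14.0833 p [ 0.6449 -0.1679  0.1418] yaw 102.33 zax [ 7.e-04 -5.e-04 -1.e+00] q6 -0.622 F [-3.3  0.7  4.7] T [ 0.14  0.77 -0.02] op 0.176 ff 60.4
shift tool [ 0.0005 -0.0005  0.0008]
```

move_arm(moves=[[0,[0,0,0],[0,0,0.08]],[0,[0,0,0],[0,0,0.08]],[0,[0,0,0],[0,0,0.08]],[0,[0,0,0],[0,0,0.08]],[0,[0,0,0],[0,0,0.08]],[0,[0,0,0],[0,0,0.08]],[0,[0,0,0],[0,0,0.08]],[0,[0,0,0],[0,0,0.08]],[0,[0,0,0],[0,0,0.08]],[0,[0,0,0],[0,0,0.08]]], grip_force=70)

```text
time: 14.92
eef_pos: [0.6452, -0.1678, 0.1418]
tcp_rot: [0.882, 0.472, 0.001, 0.001]
contact_force: [-3.1, 0.8, 4.0]
opening: 0.174
finger_force: 68.2
```

move_arm(moves=[[0,[0,0,0],[0,0,0.06]],[0,[0,0,0],[0,0,0.06]],[0,[0,0,0],[0,0,0.06]],[0,[0,0,0],[0,0,0.06]],[0,[0,0,0],[0,0,0.06]],[0,[0,0,0],[0,0,0.06]],[0,[0,0,0],[0,0,0.06]],[0,[0,0,0],[0,0,0]],[0,[0,0,0],[0,0,0]],[0,[0,0,0],[0,0,0]]])

```text
time: 15.75
eef_pos: [0.6454, -0.168, 0.1418]
tcp_rot: [0.96, 0.28, 0.001, 0.001]
contact_force: [-1.6, -0.4, 5.6]
opening: 0.172
finger_force: 68.4
```

```bash
python3 e.py 0.6443 -0.1675 0.141
```

```text
t 15.75 p [ 0.6454 -0.168   0.1418] yaw 32.5 zax [ 2.4e-03 -9.0e-04 -1.0e+00] q6 0.597 F [-1.6 -0.4  5.6] T [0.08 0.51 0.  ] op 0.172 ff 68.4
shift tool [-0.0006 -0.001   0.0008]
```

move_arm(moves=[[0,[0,0,0],[0,0,0.05]],[0,[0,0,0],[0,0,0.05]],[0,[0,0,0],[0,0,0.05]],[0,[0,0,0],[0,0,0.05]],[0,[0,0,0],[0,0,0.05]],[0,[0,0,0],[0,0,0.05]],[0,[0,0,0],[0,0,0.03]],[0,[0,0,0],[0,0,0]],[0,[0,0,0],[0,0,0]],[0,[0,0,0],[0,0,0]]])

```text
time: 16.58
eef_pos: [0.6455, -0.1681, 0.1418]
tcp_rot: [0.993, 0.12, 0.001, 0.001]
contact_force: [-0.5, -0.3, 5.5]
opening: 0.176
finger_force: 68.5
```

```bash
python3 e.py 0.6443 -0.1675 0.141
```

```text
t 16.5833 p [ 0.6455 -0.1681  0.1418] yaw 13.74 zax [ 0.0026 -0.0019 -1.    ] q6 0.925 F [-0.5 -0.3  5.5] T [0.06 0.42 0.5 ] op 0.176 ff 68.5
shift tool [-0.001  -0.0009  0.0008]
```

move_arm(moves=[[0,[0,0,0],[0,0,0]],[0,[0,0,0],[0,0,0.02]],[0,[0,0,0],[0,0,0.02]],[0,[0,0,0],[0,0,0.02]],[0,[0,0,0],[0,0,0.02]],[0,[0,0,0],[0,0,0]],[0,[0,0,0],[0,0,0]],[0,[0,0,0],[0,0,0]],[0,[0,0,0],[0,0,0]],[0,[0,0,0],[0,0,0]]], grip_force=100)

```text
time: 17.42
eef_pos: [0.6455, -0.1682, 0.1419]
tcp_rot: [0.997, 0.081, 0.001, 0.001]
contact_force: [-1.2, 0.4, 7.1]
opening: 0.168
finger_force: 98.3
```

```bash
python3 e.py 0.6443 -0.1675 0.141; python3 - <<'E'
from h import *
s=read_camera("side")[150:260,260:400,::-1];t=read_camera("top")[140:260,355:465,::-1]
cv2.imwrite("pics/c5.png",np.hstack([cv2.resize(s,(420,330)),cv2.resize(t,(303,330))]))
E
```

```text
t 17.4167 p [ 0.6455 -0.1682  0.1419] yaw 9.25 zax [ 0.0025 -0.0025 -1.    ] q6 1.004 F [-1.2  0.4  7.1] T [0.04 0.41 0.92] op 0.168 ff 98.3
shift tool [-0.0011 -0.0009  0.0009]
```

View pics/c5.png

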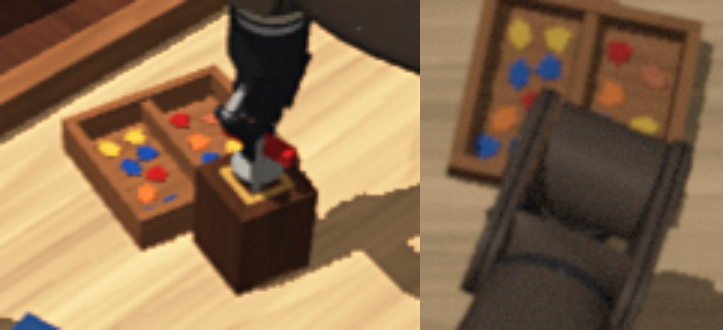

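The side view shows the key deep in the post, with the flange just above the trim. Torque rises against a hard stop (0.92 N m, friction 0.1), so the bolt is out. I'll unwind the key into its play and draw it up.

move_arm(moves=[[0,[0,0,0],[0,0,-0.06]],[0,[0,0,0],[0,0,-0.06]],[0,[0,0,0],[0,0,-0.06]],[0,[0,0,0],[0,0,-0.06]],[0,[0,0,-0.002],[0,0,0]],[0,[0,0,-0.003],[0,0,0]],[0,[0,0,-0.004],[0,0,0]],[0,[0,0,-0.005],[0,0,0]],[0,[0,0,-0.005],[0,0,0]],[0,[0,0,-0.005],[0,0,0]]], grip_force=70)

```text
time: 18.35
eef_pos: [0.6443, -0.1674, 0.1645]
tcp_rot: [0.981, 0.196, -0.0, -0.001]
contact_force: [0.1, -0.7, -3.9]
opening: 0.169
finger_force: 96.5
```

```bash
python3 e.py 0.5945 0.151 0.285; python3 - <<'E'
from h import *
for n,bx in (("top",(235,215,305,285)),("side",(240,240,310,310))):
    x0,y0,x1,y1=bx; im=read_camera(n)[y0:y1,x0:x1,::-1]; cv2.imwrite(f"pics/s_{n}.png",cv2.resize(im,(390,390),interpolation=cv2.INTER_CUBIC))
cv2.imwrite("pics/c6.png",np.hstack([cv2.imread("pics/s_top.png"),cv2.imread("pics/s_side.png")]))
E
```

```text
t 18.35 p [ 0.6443 -0.1674  0.1645] yaw 22.66 zax [-1.1e-03  9.0e-04 -1.0e+00] q6 0.769 F [ 0.1 -0.7 -3.9] T [-0.03  0.06  0.02] op 0.169 ff 96.5
shift tool [ 0.0766 -0.3132 -0.1202]
```

View pics/c6.png

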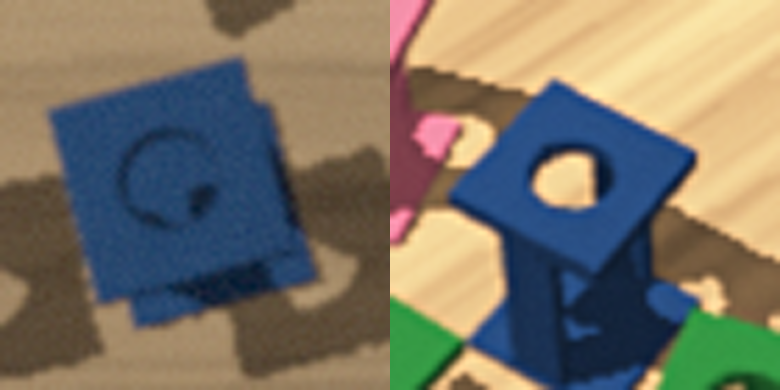

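The top crop shows the hole at about (168,179), which is pixel (265,247). The side crop shows it at (182,177), which is pixel (272.5,271.7).

```bash
python3 - <<'E'
from h import *
a=plane("top",[(264.9,246.8)],.125)[0];b=plane("side",[(272.2,271.3)],.125)[0];print(a,b)
P=plane("side",[(240+x/5.571-.4,240+y/5.571-.4) for x,y in ((60,198),(165,80),(307,155),(208,272))],.125);print(P.round(4),P.mean(0))
P=plane("top",[(235+x/5.571-.4,215+y/5.571-.4) for x,y in ((50,110),(243,60),(295,258),(100,303))],.125);print(P.round(4),P.mean(0))
E
```

```text
[0.5980013  0.15269529 0.125     ] [0.59520029 0.15304002 0.125     ]
[[0.6234 0.2035 0.125 ]
 [0.6468 0.1208 0.125 ]
 [0.5655 0.1005 0.125 ]
 [0.5442 0.1797 0.125 ]] [0.59495735 0.15110053 0.125     ]
[[0.6277 0.2026 0.125 ]
 [0.6479 0.1219 0.125 ]
 [0.5647 0.1002 0.125 ]
 [0.5467 0.181  0.125 ]] [0.59674976 0.15143885 0.125     ]
```

move_arm(moves=[[0,[0,0,-0.01],[0,0,0]],[0,[0,0,-0.015],[0,0,0]],[0,[0,0,-0.015],[0,0,0]],[0,[0,0,-0.015],[0,0,0]],[0,[0,0,-0.015],[0,0,0]],[0,[0,0,-0.015],[0,0,0]],[0,[0,0,-0.015],[0,0,0]],[0,[0,0,-0.015],[0,0,0]],[0,[0,0,-0.01],[0,0,0]],[0,[0,0,0],[0,0,0]]])

```text
time: 19.28
eef_pos: [0.6456, -0.1681, 0.2933]
tcp_rot: [0.98, 0.197, 0.002, 0.002]
contact_force: [0.2, -0.7, -1.7]
opening: 0.169
finger_force: 96.7
```

```bash
python3 e.py 0.595 0.151 0.285
```

```text
t 19.2833 p [ 0.6456 -0.1681  0.2933] yaw 22.68 zax [ 0.0055 -0.0022 -1.    ] q6 0.768 F [ 0.2 -0.7 -1.7] T [-0.02 -0.03 -0.01] op 0.169 ff 96.7
shift tool [ 0.0763 -0.314   0.0073]
```

move_arm(moves=[[0,[0.004,-0.016,0],[0,0,0]],[0,[0.009,-0.036,0],[0,0,0]],[0,[0.009,-0.036,0],[0,0,0]],[0,[0.009,-0.036,0],[0,0,0]],[0,[0.009,-0.036,0],[0,0,0]],[0,[0.009,-0.036,0],[0,0,0]],[0,[0.009,-0.036,0],[0,0,0]],[0,[0.009,-0.036,0],[0,0,0]],[0,[0.0075,-0.03,0],[0,0,0]],[0,[0.0039,-0.0148,0],[0,0,0]]])

```text
time: 20.12
eef_pos: [0.5941, 0.1555, 0.2878]
tcp_rot: [0.98, 0.198, -0.001, -0.001]
contact_force: [-0.1, -0.1, -2.9]
opening: 0.17
finger_force: 96.5
```

move_arm(moves=[[0,[0,0,0],[0,0,0]],[0,[0,0,0],[0,0,0]],[0,[0,0,0],[0,0,0]],[0,[0,0,0],[0,0,0]],[0,[0,0,0],[0,0,0]],[0,[0,0,0],[0,0,0]],[0,[0,0,0],[0,0,0]],[0,[0,0,0],[0,0,0]],[0,[0,0,0],[0,0,0]],[0,[0,0,0],[0,0,0]]])

```text
time: 20.95
eef_pos: [0.5963, 0.151, 0.2893]
tcp_rot: [0.981, 0.196, 0.0, -0.0]
contact_force: [-0.4, -0.3, -3.3]
opening: 0.166
finger_force: 96.5
```

```bash
python3 e.py 0.596 0.1515 0.285;python3 - <<'E'
from h import *
s=read_camera("side")[160:310,200:360,::-1]; 
cv2.imwrite("pics/c7.png",cv2.resize(s,(640,600)))
E
```

```text
t 20.95 p [0.5963 0.151  0.2893] yaw 22.66 zax [ 0.  0. -1.] q6 1.258 F [-0.4 -0.3 -3.3] T [0.02 0.02 0.03] op 0.166 ff 96.5
shift tool [-0.0001 -0.0006  0.0043]
```

View pics/c7.png

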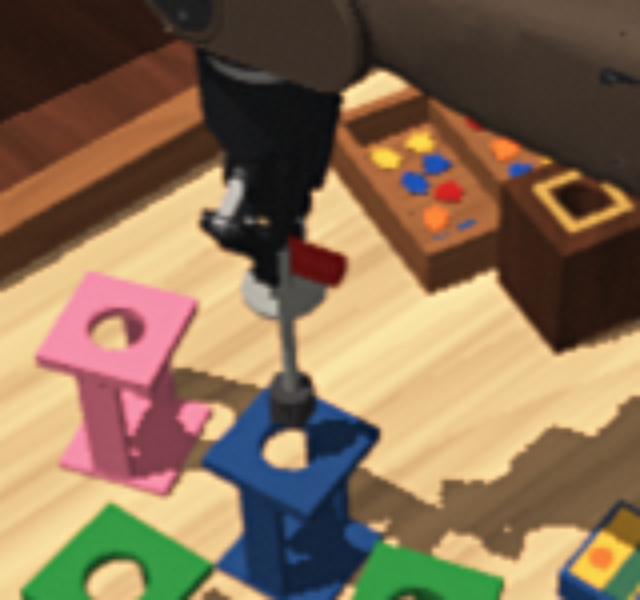

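The key stands over the blue stand just as it did when lifted out. The socket at (292,405) lines up with the hole at (290,450), so I'll lower it.

move_arm(moves=[[0,[0,0,0.005],[0,0,0]],[0,[0,0,0.005],[0,0,0]],[0,[0,0,0.005],[0,0,0]],[0,[0,0,0.005],[0,0,0]],[0,[0,0,0.005],[0,0,0]],[0,[0,0,0.005],[0,0,0]],[0,[0,0,0.005],[0,0,0]],[0,[0,0,0.004],[0,0,0]],[0,[0,0,0],[0,0,0]],[0,[0,0,0],[0,0,0]]])

```text
time: 21.83
eef_pos: [0.5962, 0.1511, 0.2499]
tcp_rot: [0.98, 0.197, -0.0, -0.0]
contact_force: [-0.3, 0.2, -2.6]
opening: 0.17
finger_force: 96.5
```

```bash
python3 e.py 0.596 0.1515 0.1388
```

```text
t 21.8333 p [0.5962 0.1511 0.2499] yaw 22.68 zax [-7.e-04 -0.e+00 -1.e+00] q6 1.258 F [-0.3  0.2 -2.6] T [ 0.    0.   -0.02] op 0.17 ff 96.5
shift tool [ 1.000e-04 -4.000e-04  1.111e-01]
```

In freely (foot at 0.118).

move_arm(moves=[[0,[0,0,0.006],[0,0,0]],[0,[0,0,0.01],[0,0,0]],[0,[0,0,0.012],[0,0,0]],[0,[0,0,0.013],[0,0,0]],[0,[0,0,0.014],[0,0,0]],[0,[0,0,0.014],[0,0,0]],[0,[0,0,0.014],[0,0,0]],[0,[0,0,0.012],[0,0,0]],[0,[0,0,0.008],[0,0,0]],[0,[0,0,0],[0,0,0]]])

```text
time: 22.67
eef_pos: [0.5947, 0.151, 0.1442]
tcp_rot: [0.98, 0.197, -0.003, -0.0]
contact_force: [0.6, -0.4, -3.2]
opening: 0.164
finger_force: 96.4
```

move_arm(moves=[[0,[0,0,0.001],[0,0,0]],[0,[0,0,0.001],[0,0,0]],[0,[0,0,0.001],[0,0,0]],[0,[0,0,0.001],[0,0,0]],[0,[0,0,0.001],[0,0,0]],[0,[0,0,0.001],[0,0,0]],[0,[0,0,0.001],[0,0,0]],[0,[0,0,0.0005],[0,0,0]],[0,[0,0,0],[0,0,0]],[0,[0,0,0],[0,0,0]]])

```text
time: 23.5
eef_pos: [0.5963, 0.1512, 0.1398]
tcp_rot: [0.98, 0.197, -0.0, -0.0]
contact_force: [0.9, 0.6, -3.7]
opening: 0.171
finger_force: 96.5
```

```bash
python3 e.py 0.596 0.1515 0.1388
```

```text
t 23.5 p [0.5963 0.1512 0.1398] yaw 22.68 zax [-1.e-04  0.e+00 -1.e+00] q6 1.258 F [ 0.9  0.6 -3.7] T [-0.03 -0.01  0.02] op 0.171 ff 96.5
shift tool [-0.0001 -0.0004  0.001 ]
```

move_arm(moves=[[0,[0,0,0.0006],[0,0,0]],[0,[0,0,0.0006],[0,0,0]],[0,[0,0,0.0006],[0,0,0]],[0,[0,0,0],[0,0,0]],[0,[0,0,0],[0,0,0]],[0,[0,0,0],[0,0,0]],[0,[0,0,0],[0,0,0]],[0,[0,0,0],[0,0,0]],[0,[0,0,0],[0,0,0]],[0,[0,0,0],[0,0,0]]], grip_force=20)

```text
time: 24.33
eef_pos: [0.5965, 0.1511, 0.1389]
tcp_rot: [0.98, 0.197, 0.0, 0.0]
contact_force: [-3.0, -0.8, 4.8]
opening: 0.17
finger_force: 97.6
```

```bash
python3 e.py 0.596 0.1515 0.1388
```

```text
t 24.3333 p [0.5965 0.1511 0.1389] yaw 22.68 zax [ 5.e-04 -0.e+00 -1.e+00] q6 1.258 F [-3.  -0.8  4.8] T [-0.11  0.54  0.  ] op 0.17 ff 97.6
shift tool [-0.0003 -0.0005  0.0001]
```

Seated. I'll open and withdraw.

move_arm(moves=[[0.25,[0,0,0],[0,0,0]],[0.35,[0,0,0],[0,0,0]],[0.5,[0,0,0],[0,0,0]],[0.7,[0,0,0],[0,0,0]],[0.9,[0,0,0],[0,0,0]],[0.9,[0,0,0],[0,0,0]],[0.9,[0,0,0],[0,0,0]],[0.9,[0,0,0],[0,0,0]],[0.9,[0,0,0],[0,0,0]],[0.9,[0,0,0],[0,0,0]]])

```text
time: 25.17
eef_pos: [0.5963, 0.1512, 0.138]
tcp_rot: [0.98, 0.197, 0.0, -0.0]
contact_force: [-0.5, 0.2, -0.4]
opening: 0.899
finger_force: 0.0
```

move_arm(moves=[[0.9,[0,0,-0.01],[0,0,0]],[0.9,[0,0,-0.02],[0,0,0]],[0.9,[0,0,-0.02],[0,0,0]],[0.9,[0,0,-0.02],[0,0,0]],[0.9,[0,0,-0.02],[0,0,0]],[0.9,[-0.03,0,0],[0,0,0]],[0.9,[-0.04,0,0],[0,0,0]],[0.9,[-0.04,0.0,0],[0,0,0]],[0.9,[0,0,0],[0,0,0]],[0.9,[0,0,0],[0,0,0]]])

```text
time: 26.0
eef_pos: [0.493, 0.1084, 0.2283]
tcp_rot: [0.981, 0.196, 0.0, -0.0]
contact_force: [1.2, -0.1, -0.6]
opening: 0.906
finger_force: 0.0
```

```bash
python3 e.py; python3 - <<'E'
from h import *
s=read_camera("side"); t=read_camera("top")
cv2.imwrite("pics/c8.png",np.hstack([cv2.resize(s[170:320,220:390,::-1],(510,450)),cv2.resize(t[200:350,225:320,::-1],(285,450))]))
h=hsv(s);H,S,V=[h[...,i].astype(int) for i in range(3)]
r=((H<8)|(H>172))&(S>150)&(V>60);c=comp(r,(250,235,300,290))[:,0];print(c.min(0),c.max(0),cv2.minAreaRect(c),proj("side",[[.5965,.151,.157]]))
b=(S<70)&(V>60);c=comp(b,(255,255,292,285))[:,0];print("flange side",c.min(0),c.max(0),proj("side",[[.5965,.151,.129]]))
E
```

```text
t 26.0 p [0.493  0.1084 0.2283] yaw 22.64 zax [ 4.e-04  1.e-04 -1.e+00] q6 1.191 F [ 1.2 -0.1 -0.6] T [ 0.07  0.   -0.02] op 0.906 ff 0.0
[258 255] [287 271] ((272.4588928222656, 263.109619140625), (30.66478157043457, 7.607674598693848), 20.556047439575195) [[271.92761123 262.85039354]]
flange side [264 266] [282 278] [[272.41477688 269.65205911]]
```

View pics/c8.png

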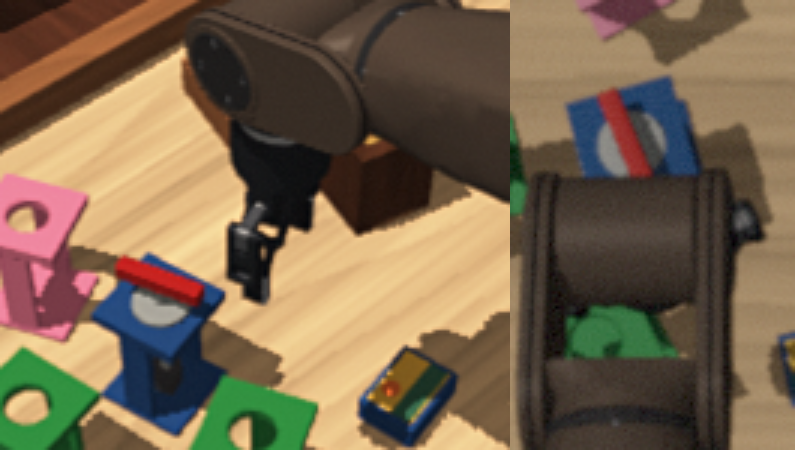

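The key hangs upright in the blue stand. The bar is centred at pixel (272.5,263.1), against (271.9,262.9) predicted for a seated key, and the gripper is clear.

```bash
python3 -c "from plant import *; print(sign_off())"
```

```text
the job is handed in; nothing more can be done
None
```

I turned the key clockwise until it stopped hard (0.92 N m), hung it back upright in the blue stand and handed the job in at about 26 s; the bolt itself was not in view, so I judged it fully out from that torque and the angle turned.

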